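# Gas cock half open, blower dial to the fifth click

### The job

Get the wok burner ready: slide the green scoop along the counter, right side up, until all of it lies clear of the circle that the blower dial's lever can sweep; then open the yellow-handled gas cock half way (45 degrees). Last, turn the blower dial clockwise to its fifth click, counted from the off stop at the red mark, without going past it. Leave both bowls, the jar and the bottle standing where they are.

Things in the scene. Friction and masses are not known exactly. Their poses are not given: they have to be found in the camera images.
- dial: Blower dial, fixed: round grey housing 80 mm across, 28 mm high, on a flat black disc 156 mm across with eight marks (red = off, seven white, one per click). On it a black hub 60 mm across, z 30 to 56 mm, with the lever. Place and yaw vary. Origin on the axis at the counter's surface, z up. At joint value q the lever points along (-sin q, -cos q) in this frame's x, y.
- dial_lever (a joint): Dial angle, rad: 0 at the off stop (lever over the red mark), growing clockwise from above. A click every 0.524 (30 degrees), seven in all; fifth = 2.618. Starts at rest on off, click 1 or 2. A spring pulls it into the nearest click (past half way it snaps forward) and holds it there; passing takes about 0.25 N m, some 2.5 N at the post.
- dial_post (a point): Middle of the upright red post, 20 mm across, z 34 to 70 mm, at the end of the dial's lever, 100 mm from the axis, 55 mm above the counter. The lever's bar is 16 mm wide, z 34 to 48 mm, from the hub to 105 mm out; the lever reaches 110 mm in all. It can be pushed from the side with a shut gripper.
- valve: Gas cock, fixed: brass pipe bridge along its y axis, 170 mm between the two uprights (flanges 56 mm across), pipe 22 mm thick with its axis 50 mm above the counter, valve body 42 mm thick and 56 mm long in the middle. Place and yaw vary. Origin under the lever's pivot, at the counter's surface, z up. At q the lever points along (-cos q, -sin q) in this frame's x, y.
- valve_lever (a joint): Gas cock angle, rad: 0 = closed (lever across the pipe, along -x of valve), growing counter-clockwise from above to 1.571 = fully open (lever along the pipe, towards -y of valve). Half open = 0.785. Starts between 0 and 0.35. Friction 0.12 N m, about 1.2 N at the grip; stays where it is left.
- valve_grip (a point): Point on the yellow grip of the gas cock's lever, 100 mm from its pivot axis, 88 mm above the counter. The grip is 20 mm wide, 16 mm thick (z 80 to 96 mm) and reaches from 55 to 130 mm from the pivot; nothing is below it but the counter, away from the pipe.
- scoop: Loose green plastic scoop, right side up: open round bowl, rim 104 mm across, 55 mm high, wall 3 mm, floor 4 mm thick and about 72 mm across inside; straight handle along -x, 22 mm wide, z 41 to 51 mm, its end 147 mm from the bowl's centre. About 0.11 kg. Origin: centre of the bowl's underside. Starts in the way of the dial's lever. A shut gripper's tips fit in the bowl and can drag it.
- scoop_mid (a point): Middle of the scoop's handle's inner part, 75 mm from the bowl's centre, 46 mm above its underside.
- scoop_tail (a point): End of the scoop's handle, 147 mm from the bowl's centre, 46 mm above its underside.
- bowl_a: White porcelain bowl, 116 mm across, 55 mm high; loose bystander. Origin at the centre of its underside.
- bowl_b: Blue porcelain bowl, same size; loose bystander. Origin at the centre of its underside.
- jar: Amber jar with red lid, 68 mm across, 85 mm high; loose bystander. Origin at the centre of its underside.
- bottle: Green glass bottle with yellow cap, 64 mm across, 190 mm high; loose bystander. Origin at the centre of its underside.
Mind the look-alikes: they are no part of the job. There is more than one size of the scoop; the one meant has the size given above. What is shaped like the dial but pink is not meant.

How it is judged:
By the outcome, as a careful person would: the job done as asked, in the order asked, and still so for the second after the job is handed in, with the robot touching nothing.
It also fails if it takes over 72 s, if anything falls off the work surface, if the arm or the gripper's body presses on something with over 40 N, if the wrist force passes 120 N, or if a joint passes its speed limit or range.

### The arm

A 7-joint arm with a two-finger parallel gripper is mounted at the origin on the work surface. World frame = base frame: x ahead of the robot, y to its left, z up, the work surface at z = 0. Lengths are in m, angles in rad, forces in N, time in s.
With the tool pointing down it reaches from about 0.35 to 0.9 m from the base axis. Payload 8.1 kg.
Tool frame: the origin (TCP) lies midway between the tips of the shut fingers; the grasp point (between the pads) lies arm.hold_point_z behind it (arm.hold_point_z is the distance from the TCP to the grasp point, in m); x points along the fingers, y is the direction in which the jaws open and shut, and the axes are right-handed (so a half turn about x gives the same grasp; the last joint's range is limited). The gripper opens to 85 mm and grips with 20 to 120 N. Pads are 22 mm wide; open, the fingers measure 114 mm over their backs; the gripper's body (76 mm by 85 mm) begins 54 mm behind the grasp point. The pads swing forward as they close: fully open they stand 13 mm farther back than shut.
Start: joints at [1.043, 0.434, 0.025, 1.573, -0.012, 1.134, -0.075], TCP at [0.258, -0.569, 0.231] pointing down, gripper open.
Joint ranges: [-2.62, 2.62], [-0.44, 2.09], [-1.27, 1.32], [0.08, 2.57], [-1.32, 4.46], [0.12, 2], [-2.74, 2.74]. Speed limits (rad/s): [2.22, 2.22, 3.01, 3.01, 3.14, 3.14, 3.14].

### API

Orientations are given as a 3x3 rotation matrix whose columns are the frame's x, y, z axes.
In Python, from workcell import arm gives the robot as it stands.
- The arm moves only by the tool jog_arm, never from a script. Its argument "series" is a list of rows, each a list of 3 entries, a list of its own where there are three numbers: the shift along the tool's x, y, z in m, then the turn, a rotation vector about the tool's x, y, z in degrees, then the opening, from 0 (shut) to 1 (fully open). A call has 1 to 8 rows; each row is the pose to reach, as a shift and turn from the pose commanded when the call began, along the tool's axes at that moment; what a row does not reach only later rows make up. A row lasts 1/8 s, in which the tool goes at most 62.5 mm and 10.7 degrees, less where a joint would pass 70% of its speed; a pose out of reach is approached as far as the arm can. A call with a gripper value outside its range is refused whole. The fingers move at their own pace and stop on an object; "newtons" is the grip in N (left out, the last holds). Time passes only in rows, so rows that repeat a pose let the fingers close. It gives the time, the measured TCP pose, the force and the opening at its end, in the units of the state.
- arm.get_state(): the state, without advancing time (a new reading comes with each control period).
- arm.camera(name): name is "scene" or "top" or "wrist"; returns the picture (384x512x3 uint8, red, green, blue); there is no depth.
- arm.get_calibration(name): a dict with "intrinsics" (3x3 intrinsics, pixels), "k1" (the pictures are not rectified: a ray, as slopes to the right and down, at radius r is drawn at 1 + k1 r^2 times it, then the intrinsics apply), "R" (3x3) and "t" (3): a world point X has camera coordinates R X + t; the wrist camera has in their place "T_tool_cam" (4x4, takes a point from camera to tool coordinates, whose origin is the TCP and whose axes are the tool frame's). Camera axes: x right, y down, z forward; pixel columns grow to the right and rows downward; lengths in m; the calibration is good to about 2 mm. A picture is of the moment at which its call begins: read the wrist's pose just before it. get_calibration takes no time and is no camera call.
- arm.close_job(): hands the job in, once; it reports no verdict.
The state is a dict: "time": time; "joint_pos": joint angles; "qvel": joint speeds; "joint_torque": joint torques, N m; "tcp_pos": TCP position; "eef_rot": TCP orientation; "contact_force": force on the tool from outside, world axes, zero at the start; "ft_torque": the same for the moment, N m; "gripper_width": finger opening in m.
Only numpy, scipy, OpenCV 4.12 (cv2) and the standard library are available. Lean on these libraries where they do the work, as an engineer would, in place of code of your own. Each camera call takes 0.05 s, during which the arm holds its last target.

## Working session

There is one attempt and no reset: what is moved stays moved. The work goes in short steps, Python scripts to look and compute and a tool call to move; the robot and the scene stay as the last step left them, time stands still between calls to the robot, and variables do not carry over. Pictures are saved under pics/ and viewed, and the job is handed in when it is done.

Besides the shell and the picture viewer there is one more tool, called after "Emit:" as a command line: name --argument value ..., lists and objects as JSON in quotes. jog_arm: Moves the arm, as the interface text tells. Its arguments: {"type":"object","properties":{"series":{"type":"array"},"newtons":{"type":"number"}},"required":["series"]}

```bash
ls; mkdir -p pics
python3 - <<'E'
from workcell import arm
import cv2
print(arm.get_state())
print(arm.hold_point_z)
for n in ("scene","top"):
    im=arm.camera(n); cv2.imwrite(f"pics/{n}0.png",im[:,:,::-1]); print(n,arm.get_calibration(n))
print(arm.get_calibration("wrist"))
E
```

```text
pics
{'time': 0.0, 'joint_pos': array([ 1.04340428,  0.43521767,  0.02496472,  1.57409433, -0.01162035,
        1.13399318, -0.07508545]), 'qvel': array([ 0.00036222, -0.00063678,  0.00146439,  0.00080073,  0.00032983,
       -0.00061872, -0.00040911]), 'joint_torque': array([-3.07123109e-04, -6.70471859e+01,  1.02481708e+00, -3.16215491e+01,
        1.54145993e-02,  1.23119357e-02, -6.40439339e-05]), 'tcp_pos': array([ 0.25733374, -0.56901311,  0.23053023]), 'eef_rot': array([[-7.53748685e-04,  4.12079365e-01, -9.11147644e-01],
       [ 1.37430493e-03, -9.11146615e-01, -4.12080037e-01],
       [-9.99998772e-01, -1.56279948e-03,  1.20452860e-04]]), 'contact_force': array([ 0.11499559,  0.01682555, -0.51155817]), 'ft_torque': array([ 0.00113749, -0.0736005 , -0.02754612]), 'gripper_width': 0.08564799340258168}
0.0187
scene {'intrinsics': array([[492.76841765,   0.        , 259.26965348],
       [  0.        , 492.76841765, 193.55431871],
       [  0.        ,   0.        ,   1.        ]]), 'k1': -0.020479177403948196, 'R': array([[-9.79315249e-03,  9.99951863e-01,  6.04559398e-04],
  
[... 431 characters left out ...]
   [-0.97668049,  0.0026074 , -0.21468212],
       [ 0.21467795, -0.00178876, -0.97668325]]), 't': array([-0.00586957,  0.4633564 ,  1.51782386])}
{'intrinsics': array([[268.01301286,   0.        , 257.20471898],
       [  0.        , 268.01301286, 195.30758675],
       [  0.        ,   0.        ,   1.        ]]), 'k1': 0.014416872761606431, 'T_tool_cam': array([[ 2.35051442e-04, -2.95958742e-01,  9.55200695e-01,
        -1.43339668e-01],
       [ 9.99999905e-01,  4.19101591e-04, -1.16221273e-04,
         5.20836166e-04],
       [-3.65929429e-04,  9.55200632e-01,  2.95958812e-01,
        -7.52403487e-02],
       [ 0.00000000e+00,  0.00000000e+00,  0.00000000e+00,
         1.00000000e+00]])}
```

View pics/top0.png

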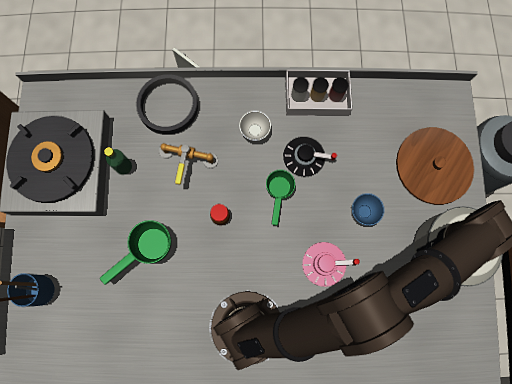

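View pics/scene0.png

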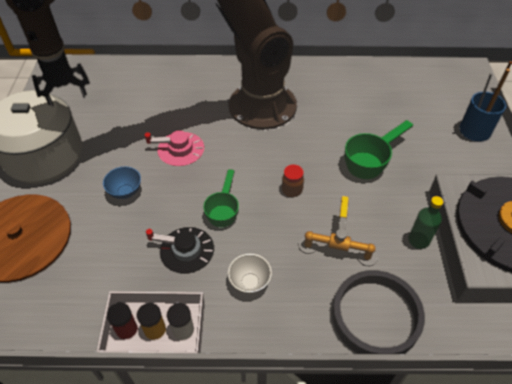

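```bash
cat > h.py <<'E'
import numpy as np, cv2
from workcell import arm
def cal(n):
    c=arm.get_calibration(n)
    if n=="wrist":
        s=arm.get_state(); T=c["T_tool_cam"]; R=s["eef_rot"]@T[:3,:3]; p=s["eef_rot"]@T[:3,3]+s["tcp_pos"]
        return c["intrinsics"],c["k1"],R.T,-R.T@p
    return c["intrinsics"],c["k1"],np.array(c["R"]),np.array(c["t"])
def ray(C,uv):
    K,k,R,t=C
    D=np.array([k,0,0,0,0.])
    xy=cv2.undistortPoints(np.float64(uv).reshape(-1,1,2),K,D).reshape(-1,2)
    d=np.c_[xy,np.ones(len(xy))]@R
    return -R.T@t,d
def plane(C,uv,z):
    o,d=ray(C,uv); return o+d*((z-o[2])/d[:,2])[:,None]
def proj(C,X):
    K,k,R,t=C
    return cv2.projectPoints(np.float64(X).reshape(-1,1,3),cv2.Rodrigues(R)[0],t,K,np.array([k,0,0,0,0.]))[0].reshape(-1,2)
def crop(im,x0,y0,x1,y1,s,fn):
    cv2.imwrite(fn,cv2.resize(im[y0:y1,x0:x1,::-1],None,fx=s,fy=s,interpolation=cv2.INTER_CUBIC))
def mask(im,lo,hi):
    hsv=cv2.cvtColor(im,cv2.COLOR_RGB2HSV); return cv2.inRange(hsv,np.array(lo),np.array(hi))
def blobs(m,amin=8):
    n,l,st,ce=cv2.connectedComponentsWithStats(m)
    return [(i,st[i].tolist(),ce[i].round(1).tolist()) for i in range(1,n) if st[i,4]>=amin],l
E
python3 - <<'E'
from h import *
t=cv2.imread("pics/top0.png")[:,:,::-1]; s=cv2.imread("pics/scene0.png")[:,:,::-1]
crop(t,150,90,350,240,4,"pics/tc.png"); crop(s,130,130,390,300,3,"pics/sc.png")
for nm,im in(("top",t),("scene",s)):
    for c,lo,hi in(("green",(50,120,60),(75,255,255)),("yellow",(22,130,120),(32,255,255)),("red",(0,180,120),(5,255,255)),("pipe",(12,120,80),(21,255,255)),("blue",(100,90,40),(115,255,255))):
        print(nm,c,[b[1:] for b in blobs(mask(im,lo,hi),6)[0]])
E
```

```text
top green [([106, 157, 5, 8, 27], [108.2, 160.3]), ([266, 172, 8, 15, 16], [267.9, 178.6]), ([267, 174, 28, 52, 638], [279.6, 192.6]), ([100, 221, 71, 63, 1314], [143.4, 249.3])]
top yellow [([104, 147, 9, 9, 59], [108.1, 151.0]), ([175, 163, 9, 21, 110], [179.2, 173.3])]
top red [([332, 153, 5, 5, 18], [333.7, 155.1]), ([211, 204, 17, 17, 222], [218.8, 212.4]), ([354, 259, 5, 5, 21], [356.2, 261.1])]
top pipe [([429, 127, 5, 3, 6], [431.2, 127.5]), ([443, 130, 2, 5, 6], [443.2, 131.8]), ([418, 132, 4, 7, 8], [419.8, 135.4]), ([397, 132, 77, 72, 3365], [435.7, 169.4]), ([436, 132, 6, 5, 12], [439.0, 134.8]), ([31, 141, 30, 30, 526], [46.0, 155.9]), ([161, 143, 21, 12, 123], [171.3, 148.3]), ([188, 147, 25, 13, 146], [199.4, 154.5]), ([0, 212, 6, 11, 57], [2.4, 216.8]), ([0, 281, 2, 4, 7], [0.4, 282.3])]
top blue [([352, 194, 32, 32, 794], [367.5, 209.2]), ([11, 274, 28, 33, 211], [29.4, 289.7]), ([7, 285, 3, 13, 24], [8.0, 291.4])]
scene green [([346, 121, 66, 48, 1208], [371.5, 147.9]), ([219, 170, 15, 24, 148], [227.4, 182.3]), ([211, 195, 5, 3, 6], [212.7, 195.5]), ([205, 197, 32, 24, 526], [218.8, 209.9]), ([432, 213, 9, 12, 64], [436.5, 218.8])]
scene yellow [([340, 196, 9, 22, 143], [343.9, 206.4]), ([431, 196, 13, 10, 95], [436.9, 200.5])]
scene red [([145, 133, 5, 4, 17], [147.1, 134.4]), ([285, 165, 18, 15, 209], [293.2, 172.0]), ([147, 229, 5, 5, 20], [148.9, 231.4])]
scene pipe [([14, 48, 18, 7, 101], [23.5, 51.2]), ([66, 50, 27, 4, 103], [78.5, 51.5]), ([506, 68, 3, 4, 10], [507.2, 69.5]), ([0, 195, 70, 86, 4526], [30.1, 234.6]), ([500, 201, 12, 28, 256], [506.5, 213.4]), ([305, 231, 70, 22, 584], [339.6, 241.8]), ([151, 320, 15, 18, 135], [158.8, 329.3])]
scene blue [([462, 93, 44, 48, 1079], [482.7, 117.9]), ([104, 167, 36, 30, 828], [121.5, 181.5])]
```

View pics/tc.png

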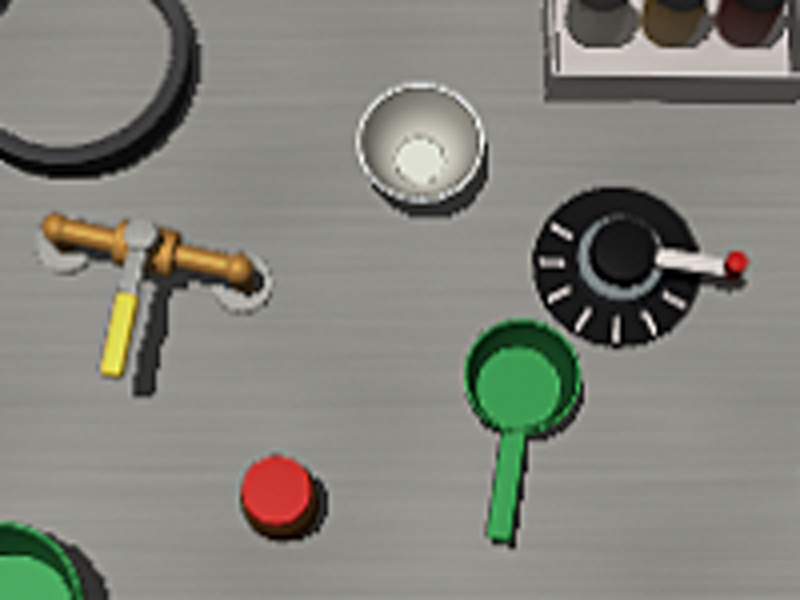

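View pics/sc.png

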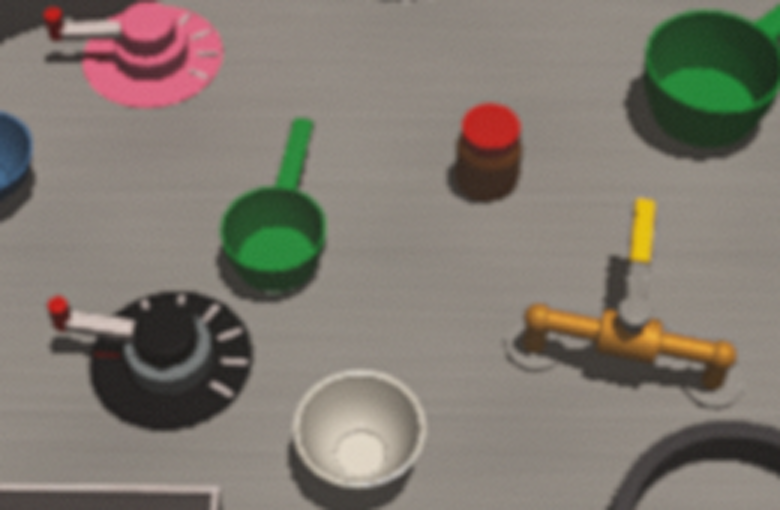

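Run:
```python
from h import *
t=cv2.imread("pics/top0.png")[:,:,::-1]; s=cv2.imread("pics/scene0.png")[:,:,::-1]
def fit(P):
    (c,r)=None,None
    A=np.c_[2*P[:,:2],np.ones(len(P))]; b=(P[:,:2]**2).sum(1)
    x=np.linalg.lstsq(A,b,rcond=None)[0]; return x[:2],np.sqrt(x[2]+x[:2]@x[:2])
C={n:cal(n) for n in("top","scene")}
for n,im,box in(("top",t,(275,130,330,185)),("scene",s,(155,220,222,278))):
    g=im.max(2).copy(); m=np.zeros_like(g); x0,y0,x1,y1=box
    m[y0:y1,x0:x1]=(g[y0:y1,x0:x1]<60)*255
    cs=cv2.findContours(m,0,cv2.CHAIN_APPROX_NONE)[0]; c=max(cs,key=cv2.contourArea)[:,0]
    h=cv2.convexHull(c)[:,0]
    P=plane(C[n],h,0.002); o,r=fit(P)
    for _ in range(4):
        d=np.linalg.norm(P[:,:2]-o,axis=1); k=abs(d-r)<0.006; o,r=fit(P[k])
    print(n,"dial",o,r,k.sum(),len(k))
for n,uv in(("top",[333.7,155.1]),("scene",[148.9,231.4])): print(n,"post",plane(C[n],[uv],0.066 if n=="top" else .06))
# jar, grips
o1,d1=ray(C["top"],[[179.2,173.3]]);o2,d2=ray(C["scene"],[[343.9,206.4]])
print("yellow",plane(C["top"],[[179.2,173.3]],.094),plane(C["scene"],[[343.9,206.4]],.094))
for n,im,box in(("top",t,(255,160,305,235)),("scene",s,(195,165,245,232))):
    m=mask(im,(50,100,25),(78,255,255)); z=np.zeros_like(m); x0,y0,x1,y1=box; z[y0:y1,x0:x1]=m[y0:y1,x0:x1]
    c=max(cv2.findContours(z,0,cv2.CHAIN_APPROX_NONE)[0],key=cv2.contourArea)[:,0]
    P=plane(C[n],c,.055)[:,:2]
    best=None
    # bowl rim: points on circle r=.052, trimmed
    from scipy.optimize import least_squares
    o0=P[np.argmin(P[:,0])]
    tail=P[P[:,0]<P[:,0].min()+.012].mean(0)
    f=lambda o:np.linalg.norm(P-o,axis=1)-.052
    o=least_squares(f,P[P[:,0]>P[:,0].min()+.11].mean(0),loss="cauchy",f_scale=.002).x
    print(n,"scoop",o,"tail",tail,np.linalg.norm(tail-o), "fit",np.median(abs(f(o))), "maxx",P[:,0].max(),"y",P[:,1].min(),P[:,1].max())
for l,uv,z in(("jar",[218.8,212.4],.085),("blue",[367.5,209.2],.055),("white",[255,126],.055),("hubtop",[303+3,152.5],.056),("pink",[325,264],0),("pipeL",[164,147],.055),("pipeR",[210,158],.055),("pivot",[185.5,149],.09)): print(l,plane(C["top"],[uv],z)[0].round(3))
```

```text
top dial [ 0.60943814 -0.21148279] 0.07655166739384821 20 22
scene dial [ 0.61239343 -0.21566122] 0.07477094848326424 18 19
top post [[ 0.59339458 -0.31063015  0.066     ]]
scene post [[ 0.59101168 -0.31589064  0.06      ]]
yellow [[0.52029335 0.23248906 0.094     ]] [[0.52375784 0.22942754 0.094     ]]
top scoop [ 0.4900484  -0.11765321] tail [ 0.35027898 -0.09723113] 0.14125350057535133 fit 0.002823593453469171 maxx 0.5416286911296426 y -0.16749932051438318 -0.06837850530524
scene scoop [ 0.49709414 -0.12002251] tail [ 0.36044537 -0.09974478] 0.13814511594387985 fit 0.0035078733680727545 maxx 0.5500293029518137 y -0.1703804391911514 -0.0731625804281172
jar [0.385 0.094 0.085]
blue [ 0.399 -0.424  0.055]
white [ 0.707 -0.031  0.055]
hubtop [ 0.606 -0.213  0.056]
pink [ 0.213 -0.276  0.   ]
pipeL [0.629 0.297 0.055]
pipeR [0.587 0.13  0.055]
pivot [0.609 0.214 0.09 ]
```

Run:
```python
from h import *
t=cv2.imread("pics/top0.png")[:,:,::-1]; s=cv2.imread("pics/scene0.png")[:,:,::-1]
C={n:cal(n) for n in("top","scene")}
o=np.array([.611,-.2135])
for n,im,box in(("top",t,(280,140,325,178)),("scene",s,(158,222,218,275))):
    x0,y0,x1,y1=box; sub=np.zeros(im.shape[:2],np.uint8); sub[y0:y1,x0:x1]=((im.min(2)>100)*255)[y0:y1,x0:x1]
    for b in blobs(sub,2)[0]:
        p=plane(C[n],[b[2]],.003)[0,:2]-o
        if b[1][4]<60: print(n,b[2],b[1][4],np.linalg.norm(p).round(3),np.degrees(np.arctan2(p[0],p[1])).round(1))
    r=np.zeros_like(sub); hsv=cv2.cvtColor(im,cv2.COLOR_RGB2HSV)
    r=((im[:,:,0].astype(int)-im[:,:,1]>35))&(hsv[:,:,0]<8); r2=np.zeros_like(sub); r2[y0:y1,x0-15:x1]=(r*255)[y0:y1,x0-15:x1]
    for b in blobs(r2.astype(np.uint8),2)[0]:
        p=plane(C[n],[b[2]],.003)[0,:2]-o; print(n,"red",b[2],b[1][4],np.linalg.norm(p).round(3),np.degrees(np.arctan2(p[0],p[1])).round(1))
# hypothetical: post at off=angle
crop(t,270,120,345,185,10,"pics/tc2.png"); crop(s,135,210,230,285,8,"pics/sc2.png")
```

```text
top [321.9, 143.1] 42 0.083 144.4
top [290.1, 147.5] 11 0.06 31.1
top [314.0, 149.5] 2 0.044 147.7
top [319.1, 154.4] 50 0.056 175.4
top [287.3, 155.4] 13 0.063 0.5
top [289.3, 163.2] 11 0.063 -27.6
top [318.0, 164.7] 10 0.061 -144.7
top [295.4, 169.3] 11 0.063 -57.0
top [303.5, 172.2] 13 0.064 -85.7
scene [190.0, 229.0] 5 0.068 -88.7
scene [177.6, 230.8] 5 0.07 -119.2
scene [206.0, 241.0] 13 0.058 -27.2
scene [159.0, 242.5] 6 0.086 -166.4
scene [207.7, 250.1] 18 0.059 3.8
scene [203.2, 259.1] 16 0.059 34.7
scene red [149.0, 232.4] 57 0.129 -155.0
```

View pics/sc2.png

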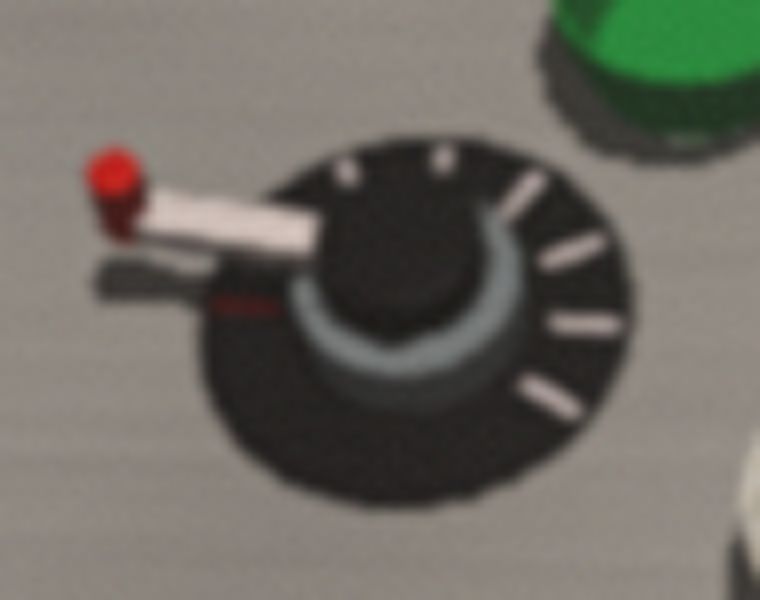

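View pics/tc2.png

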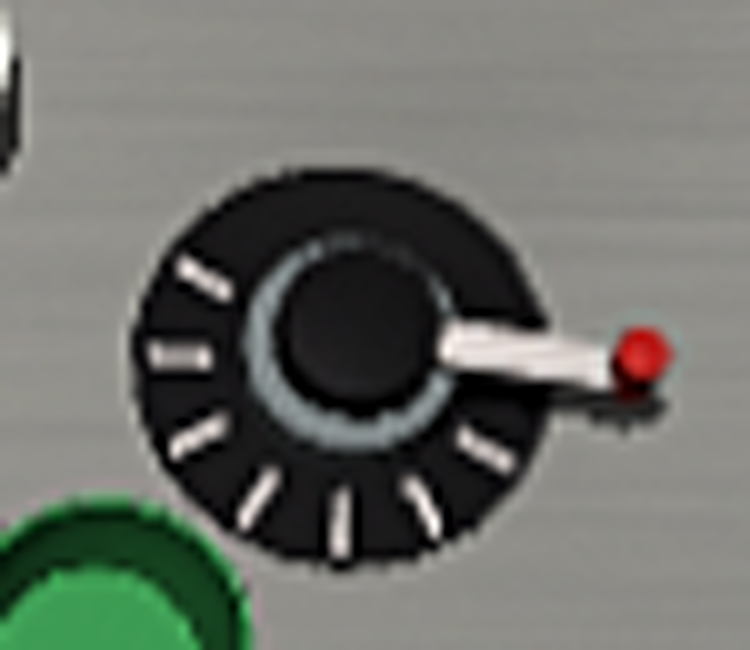

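```bash
cat >> h.py <<'E'
def delta(p,yaw=None):
    s=arm.get_state(); R=s["eef_rot"]; d=R.T@(np.array(p)-s["tcp_pos"])
    y=np.degrees(np.arctan2(R[1,1],R[0,1]))
    # rotvec bringing tool to exactly down with given yaw of tool y (deg)
    if yaw is None: yaw=y
    a=np.radians(yaw); Y=np.array([np.cos(a),np.sin(a),0]); X=np.array([0,0,-1.]); T=np.c_[X,Y,np.cross(X,Y)]
    rv=np.degrees(cv2.Rodrigues(R.T@T)[0].ravel())
    print("tcp",s["tcp_pos"].round(4),"yaw",y.round(1),"w",s["gripper_width"].round(4),"t",round(s["time"],2),"F",s["contact_force"].round(1)); print("delta",d.round(4),"rot",rv.round(1))
E
python3 -c "
from h import *
delta([.415,-.107,.15],-98.3)"
```

```text
Traceback (most recent call last):
  File "h.py", line 34, in delta
    print("tcp",s["tcp_pos"].round(4),"yaw",y.round(1),"w",s["gripper_width"].round(4),"t",round(s["time"],2),"F",s["contact_force"].round(1)); print("delta",d.round(4),"rot",rv.round(1))
                                                           ^^^^^^^^^^^^^^^^^^^^^^^^
AttributeError: 'float' object has no attribute 'round'
```

The two green scoops are the one at top-view pixel (281,184), with a rim about 100 mm across, and the one at (150,242), about 140 mm across. The first has the stated 104 mm rim and is next to the black dial, so it is the one meant. The enlarged crop confirms this.

```bash
sed -i 's/s\["gripper_width"\].round(4)/round(float(s["gripper_width"]),4)/' h.py; python3 -c "
from h import *
delta([.415,-.107,.15],-98.3)"
```

```text
tcp [ 0.2573 -0.5691  0.2306] yaw -65.7 w 0.0854 t 0.1 F [-0.3 -0.4 -0. ]
delta [ 0.0811 -0.356  -0.334 ] rot [32.6  0.   0.1]
```

Emit:
jog_arm --series '[[[0.08,-0.356,-0.334],[32.6,0,0],1],[[0.08,-0.356,-0.334],[32.6,0,0],1],[[0.08,-0.356,-0.334],[32.6,0,0],1],[[0.08,-0.356,-0.334],[32.6,0,0],1],[[0.08,-0.356,-0.334],[32.6,0,0],1],[[0.08,-0.356,-0.334],[32.6,0,0],1],[[0.08,-0.356,-0.334],[32.6,0,0],1],[[0.08,-0.356,-0.334],[32.6,0,0],1]]'

```text
time: 1.1
tcp_pos: [0.4155, -0.1055, 0.1511]
eef_rot: [[0.0, -0.144, -0.99], [-0.0, -0.99, 0.144], [-1.0, 0.0, -0.0]]
contact_force: [2.0, -0.2, -0.5]
gripper_width: 0.085
```

Emit:
jog_arm --series '[[[0,0,0],[0,0,0],1],[[0,0,0],[0,0,0],1]]'

```text
time: 1.35
tcp_pos: [0.4149, -0.1078, 0.1512]
eef_rot: [[-0.001, -0.143, -0.99], [-0.0, -0.99, 0.143], [-1.0, 0.0, 0.001]]
contact_force: [-0.2, -0.6, -0.9]
gripper_width: 0.0851
```

Run:
```python
from h import *
delta([.415,-.107,.15],-98.3)
C=cal("wrist"); im=arm.camera("wrist"); cv2.imwrite("pics/w1.png",im[:,:,::-1])
m=mask(im,(50,100,25),(78,255,255))
print([b[1:] for b in blobs(m,30)[0]])
```

```text
tcp [ 0.4149 -0.1078  0.1512] yaw -98.2 w 0.0851 t 1.35 F [-0.2 -0.6 -0.9]
delta [ 0.0012 -0.0008 -0.    ] rot [ 0.1  0.  -0. ]
[([197, 36, 122, 220, 14326], [257.7, 115.2])]
```

View pics/w1.png

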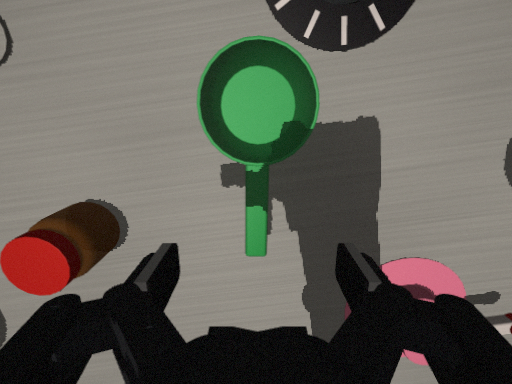

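Run:
```python
from h import *
C=cal("wrist")
P=plane(C,[[258.5,100]],.055)[0]; T=plane(C,[[256.5,252]],.051)[0]; J=plane(C,[[42,263]],.085)[0]
print(P.round(4),T.round(4),np.linalg.norm(P[:2]-T[:2]),J.round(3))
print(plane(C,[[198,100],[319,100],[258,36],[258,164]],.055).round(4))
```

```text
[ 0.4989 -0.1225  0.055 ] [ 0.3551 -0.0997  0.051 ] 0.14564121343100195 [0.391 0.085 0.085]
[[ 0.5062 -0.0722  0.055 ]
 [ 0.4915 -0.1729  0.055 ]
 [ 0.5457 -0.1289  0.055 ]
 [ 0.4451 -0.1143  0.055 ]]
```

Emit:
jog_arm --series '[[[0.06,0.001,0],[0,0,0],1],[[0.122,0.001,0],[0,0,0],1],[[0.122,0.001,0],[0,0,0],1],[[0.122,0.001,0],[0,0,0],0.1],[[0.122,0.001,0],[0,0,0],0.1],[[0.122,0.001,0],[0,0,0],0.1],[[0.122,0.001,0],[0,0,0],0.1],[[0.122,0.001,0],[0,0,0],0.1]]' --newtons 30

```text
time: 2.4
tcp_pos: [0.4155, -0.1086, 0.0302]
eef_rot: [[0.001, -0.144, -0.99], [-0.0, -0.99, 0.144], [-1.0, 0.0, -0.001]]
contact_force: [-2.4, 0.1, 8.7]
gripper_width: 0.0211
```

Run:
```python
from h import *
delta([.415-.042,-.107+.035,.029],-98.2)
im=arm.camera("wrist"); cv2.imwrite("pics/w2.png",im[:,:,::-1])
```

```text
tcp [ 0.4155 -0.1086  0.0302] yaw -98.3 w 0.0211 t 2.4 F [-2.4  0.1  8.7]
delta [ 0.0011 -0.0301  0.0473] rot [-0.1 -0.1 -0. ]
```

View pics/w2.png

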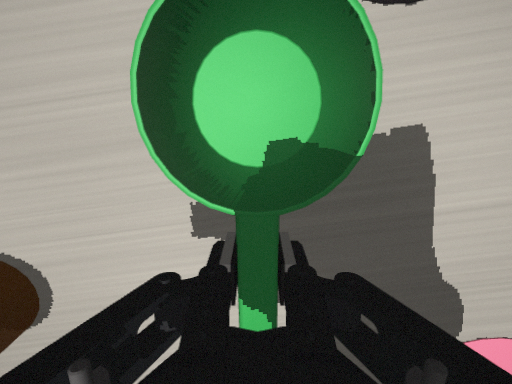

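The grip on the handle is good. Next I slide it.

Emit:
jog_arm --series '[[[-0.001,-0.005,0.008],[0,0,0],0.1],[[-0.001,-0.01,0.016],[0,0,0],0.1],[[-0.001,-0.015,0.024],[0,0,0],0.1],[[-0.001,-0.02,0.032],[0,0,0],0.1],[[-0.001,-0.025,0.04],[0,0,0],0.1],[[-0.001,-0.03,0.047],[0,0,0],0.1],[[-0.001,-0.03,0.047],[0,0,0],0.1],[[-0.001,-0.03,0.047],[0,0,0],0.1]]'

```text
time: 3.45
tcp_pos: [0.3716, -0.0712, 0.0303]
eef_rot: [[-0.002, -0.142, -0.99], [0.001, -0.99, 0.142], [-1.0, -0.0, 0.002]]
contact_force: [-2.6, 2.6, 10.5]
gripper_width: 0.0214
```

Emit:
jog_arm --series '[[[0,0,0],[0,0,0],0.5],[[0,0,0],[0,0,0],1],[[0,0,0],[0,0,0],1],[[0,0,0],[0,0,0],1],[[-0.06,0,0],[0,0,0],1],[[-0.12,0,0],[0,0,0],1],[[-0.18,0,0],[0,0,0],1],[[-0.18,0,0],[0,0,0],1]]'

```text
time: 4.45
tcp_pos: [0.3754, -0.0723, 0.2143]
eef_rot: [[0.008, -0.144, -0.99], [-0.001, -0.99, 0.144], [-1.0, -0.0, -0.008]]
contact_force: [0.5, -0.6, 0.3]
gripper_width: 0.0853
```

Run:
```python
from h import *
C=cal("wrist"); im=arm.camera("wrist"); cv2.imwrite("pics/w3.png",im[:,:,::-1])
im=arm.camera("top"); cv2.imwrite("pics/top1.png",im[:,:,::-1])
delta([.45,.1,.25],-98.3)
```

```text
tcp [ 0.3729 -0.0721  0.2106] yaw -98.3 w 0.0855 t 4.55 F [-0.1 -0.9 -0.2]
delta [-0.0393 -0.1814 -0.0515] rot [ 0.  -0.1 -0. ]
```

View pics/w3.png

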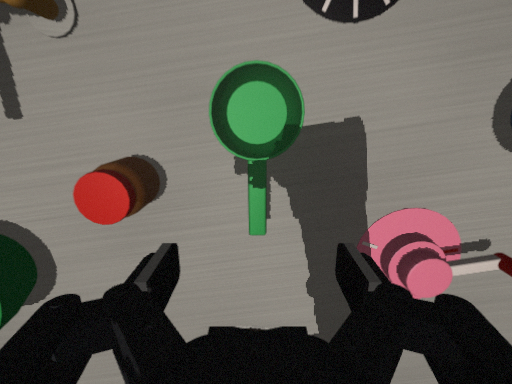

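View pics/top1.png

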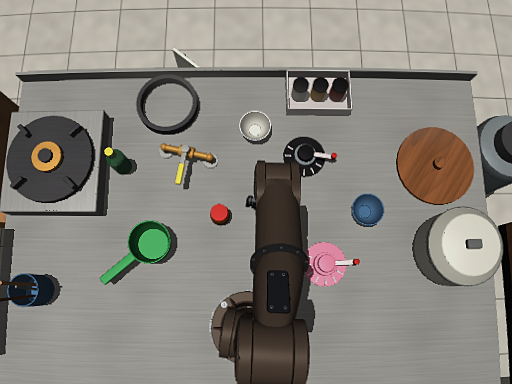

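Emit:
jog_arm --series '[[[-0.04,-0.29,-0.107],[0,0,0],0],[[-0.04,-0.29,-0.107],[0,0,0],0],[[-0.04,-0.29,-0.107],[0,0,0],0],[[-0.04,-0.29,-0.107],[0,0,0],0],[[-0.04,-0.29,-0.107],[0,0,0],0],[[-0.04,-0.29,-0.107],[0,0,0],0],[[-0.04,-0.29,-0.107],[0,0,0],0],[[-0.04,-0.29,-0.107],[0,0,0],0]]'

```text
time: 5.55
tcp_pos: [0.5198, 0.1979, 0.2493]
eef_rot: [[-0.002, -0.145, -0.989], [-0.001, -0.989, 0.145], [-1.0, 0.002, 0.002]]
contact_force: [-0.3, -0.3, 0.1]
gripper_width: -0.0001
```

Run:
```python
from h import *
C=cal("wrist"); im=arm.camera("wrist"); cv2.imwrite("pics/w4.png",im[:,:,::-1])
np.save("C4.npy",np.array(C,dtype=object),allow_pickle=True)
m=mask(im,(22,130,120),(32,255,255))
c=max(cv2.findContours(m,0,2)[0],key=cv2.contourArea); b=cv2.boxPoints(cv2.minAreaRect(c))
print(b.round(1),plane(C,b,.096).round(4))
delta([.45,.1,.25],-98.3)
```

```text
[[219. 150.]
 [236. 150.]
 [236. 212.]
 [219. 212.]] [[0.561  0.2335 0.096 ]
 [0.5583 0.215  0.096 ]
 [0.4865 0.2273 0.096 ]
 [0.4894 0.2471 0.096 ]]
tcp [0.52   0.198  0.2497] yaw -98.4 w 0.0001 t 5.6 F [ 0.1  0.5 -0.3]
delta [-1.000e-04  1.072e-01  5.500e-02] rot [-0.1  0.  -0.1]
```

View pics/w4.png

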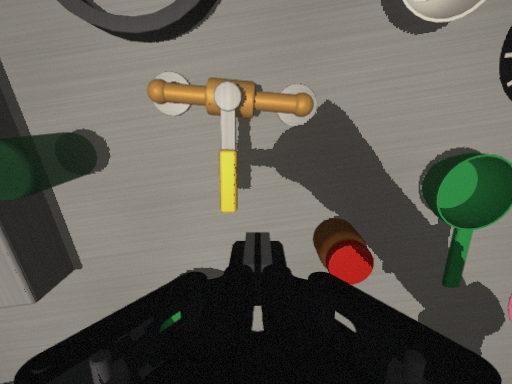

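Run:
```python
from h import *
C=np.load("C4.npy",allow_pickle=True)
a,b=plane(C,[[157,90.5],[304,103.5]],.05)[:,:2]; print(a,b,np.linalg.norm(a-b),(a+b)/2)
y=(a-b)/np.linalg.norm(a-b)
# valve y axis may be +y dir: -x side is lever
x=np.array([y[1],-y[0]]); print("x",x,"y",y)
for p in(plane(C,[[229,96]],.1)[0,:2],(a+b)/2):
  print("pivot",p)
  for g in((.5597,.2242),(.488,.237)):
    d=np.array(g)-p; d/=np.linalg.norm(d); q=np.arctan2(-d@y,-d@x); print("q",np.degrees(q))
d=np.array([-.0717,.0130]);print("axis q",np.degrees(np.arctan2(-d@y,-d@x)))
piv=plane(C,[[229,96]],.1)[0,:2]
q=np.pi/4; D=-np.cos(q)*x-np.sin(q)*y; n=np.array([-D[1],D[0]])
print("half-open dir",D,np.degrees(np.arctan2(D[1],D[0])),"grip pt",piv+.1*D,"ccw normal",n)
print("white bowl, ", plane(C,[[455,5]],.055))
```

```text
[0.63545061 0.30034731] [0.5957354  0.12873021] 0.17615256788853242 [0.61559301 0.21453876]
x [ 0.97425262 -0.22545917] y [0.22545917 0.97425262]
pivot [0.61395653 0.21241078]
q 0.7708356654407149
q 1.983536260522262
pivot [0.61559301 0.21453876]
q 3.223069351775799
q 3.045929109293594
axis q 2.753165060030065
half-open dir [-0.84832434 -0.52947692] -148.02988054811158 grip pt [0.52912409 0.15946309] ccw normal [ 0.52947692 -0.84832434]
white bowl,  [[ 0.67056288 -0.03870481  0.055     ]]
```

Run:
```python
from h import *
delta([.5165,.2315,.069],-100.5); print(arm.get_state()["joint_pos"].round(2))
```

```text
tcp [0.52   0.198  0.2497] yaw -98.4 w 0.0001 t 5.6 F [ 0.1  0.5 -0.3]
delta [ 0.1807 -0.0329  0.0082] rot [ 2.1  0.  -0.1]
[-0.23  0.33 -0.3   1.7   0.11  1.13 -2.28]
```

Emit:
jog_arm --series '[[[0.06,-0.033,0.008],[2,0,0],1],[[0.06,-0.033,0.008],[2,0,0],1],[[0.06,-0.033,0.008],[2,0,0],1],[[0.11,-0.033,0.008],[2,0,0],1],[[0.15,-0.033,0.008],[2,0,0],1],[[0.18,-0.033,0.008],[2,0,0],1],[[0.18,-0.033,0.008],[2,0,0],1]]'

```text
time: 6.48
tcp_pos: [0.5173, 0.2317, 0.0699]
eef_rot: [[-0.001, -0.18, -0.984], [-0.002, -0.984, 0.18], [-1.0, 0.002, 0.001]]
contact_force: [-0.1, -0.3, -0.1]
gripper_width: 0.0857
```

Run:
```python
from h import *
C=cal("wrist"); im=arm.camera("wrist"); cv2.imwrite("pics/w5.png",im[:,:,::-1])
delta([.5165,.2315,.069],-100.5)
```

```text
tcp [0.5181 0.2326 0.0713] yaw -100.3 w 0.0854 t 6.53 F [-0.1  0.4  0.1]
delta [0.0023 0.0013 0.0013] rot [ 0.2 -0.  -0. ]
```

View pics/w5.png

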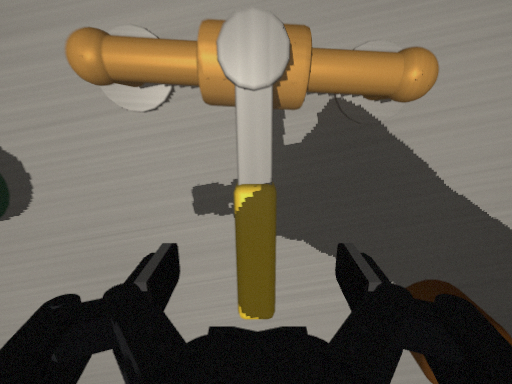

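Run:
```python
from h import *
C=cal("wrist")
a,b=plane(C,[[88,55],[415,74]],.05)[:,:2]; y=(a-b)/np.linalg.norm(a-b); x=np.array([y[1],-y[0]])
print(a,b,np.linalg.norm(a-b),(a+b)/2,"ydeg",np.degrees(np.arctan2(y[1],y[0])))
print(plane(C,[[254,49]],.1),plane(C,[[254,49]],.105))
d=plane(C,[[254,190],[256.5,315]],.096)[:,:2];print(d); d=d[1]-d[0]
print("lever ang",np.degrees(np.arctan2(d[1],d[0])))
```

```text
[0.63807803 0.30454826] [0.59630814 0.12783834] 0.1815795125165641 [0.61719309 0.2161933 ] ydeg 76.70078688303718
[[0.61508679 0.21556638 0.1       ]] [[0.6140904  0.21569458 0.105     ]]
[[0.55890125 0.2260398 ]
 [0.49011463 0.23743207]]
lever ang 170.5961746147197
```

Emit:
jog_arm --series '[[[0,0,0],[0,0,0],0],[[0,0,0],[0,0,0],0],[[0,0,0],[0,0,0],0],[[0,0,0],[0,0,0],0],[[0,0,0],[0,0,0],0]]' --newtons 30

```text
time: 7.15
tcp_pos: [0.5175, 0.2334, 0.0709]
eef_rot: [[0.001, -0.178, -0.984], [0.0, -0.984, 0.178], [-1.0, -0.0, -0.001]]
contact_force: [-0.7, -0.9, 5.0]
gripper_width: 0.0196
```

```bash
cat >> h.py <<'E'
def arc(p,r,a0,a1,n,yaw0=None):
    s=arm.get_state(); R=s["eef_rot"]
    for a in np.linspace(a0,a1,n+1)[1:]:
        t=np.array([p[0]+r*np.cos(np.radians(a)),p[1]+r*np.sin(np.radians(a)),s["tcp_pos"][2]])
        print((R.T@(t-s["tcp_pos"])).round(4).tolist(),"turn x",round(-(a-a0),1))
E
python3 -c "
from h import *
delta([.5,.2,.07]);arc([.615,.2145],.0993,169.0,211.3,8)"
```

```text
tcp [0.5175 0.2334 0.0709] yaw -100.3 w 0.0196 t 7.15 F [-0.7 -0.9  5. ]
delta [0.0009 0.036  0.0112] rot [-0. -0.  0.]
[-0.0, 0.0091, -0.0003] turn x -5.3
[-0.0, 0.0182, -0.0015] turn x -10.6
[-0.0, 0.0272, -0.0035] turn x -15.9
[-0.0, 0.0359, -0.0063] turn x -21.2
[-0.0, 0.0443, -0.0099] turn x -26.4
[-0.0, 0.0524, -0.0142] turn x -31.7
[-0.0, 0.06, -0.0193] turn x -37.0
[0.0, 0.0671, -0.025] turn x -42.3
```

Emit:
jog_arm --series '[[[0,0.0091,-0.0003],[-5.3,0,0],0],[[0,0.0182,-0.0015],[-10.6,0,0],0],[[0,0.0272,-0.0035],[-15.9,0,0],0],[[0,0.036,-0.0063],[-21.2,0,0],0],[[0,0.0443,-0.01],[-26.4,0,0],0],[[0,0.0524,-0.0142],[-31.7,0,0],0],[[0,0.06,-0.0193],[-37,0,0],0],[[0,0.0671,-0.025],[-42.3,0,0],0]]'

```text
time: 8.15
tcp_pos: [0.5309, 0.163, 0.0709]
eef_rot: [[0.002, 0.533, -0.846], [0.001, -0.846, -0.533], [-1.0, 0.0, -0.002]]
contact_force: [2.5, 1.3, 2.3]
gripper_width: 0.0192
```

Emit:
jog_arm --series '[[[0,0,0],[0,0,0],0],[[0,0,0],[0,0,0],0]]'

```text
time: 8.4
tcp_pos: [0.5307, 0.1633, 0.0709]
eef_rot: [[0.002, 0.529, -0.849], [0.001, -0.849, -0.529], [-1.0, 0.0, -0.002]]
contact_force: [2.9, 0.2, 4.9]
gripper_width: 0.0191
```

Run:
```python
from h import *
C=cal("wrist"); im=arm.camera("wrist"); cv2.imwrite("pics/w6.png",im[:,:,::-1])
delta([.53,.1625,.2])
```

```text
tcp [0.5307 0.1632 0.0709] yaw -58.1 w 0.0194 t 8.45 F [ 2.8 -0.1  5.6]
delta [-0.1291  0.0003  0.0008] rot [ 0.  -0.1 -0. ]
```

View pics/w6.png

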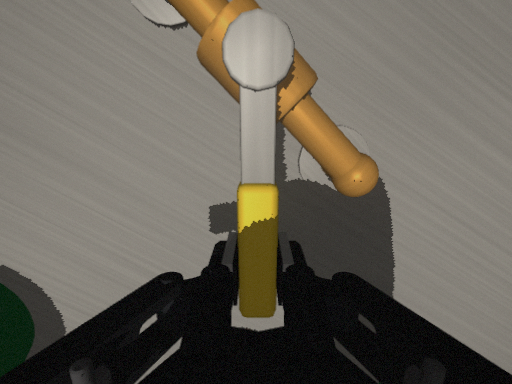

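Now I release, rise straight up and measure from above.

Emit:
jog_arm --series '[[[0,0,0],[0,0,0],0.4],[[0,0,0],[0,0,0],1],[[0,0,0],[0,0,0],1],[[0,0,0],[0,0,0],1],[[-0.05,0,0],[0,0,0],1],[[-0.11,0,0.03],[0,0,0],1],[[-0.16,0,0.06],[0,0,0],1],[[-0.16,0,0.06],[0,0,0],0]]'

```text
time: 9.45
tcp_pos: [0.4796, 0.131, 0.2343]
eef_rot: [[0.007, 0.53, -0.848], [0.0, -0.848, -0.53], [-1.0, 0.003, -0.006]]
contact_force: [-0.1, -0.2, -0.1]
gripper_width: 0.0697
```

Emit:
jog_arm --series '[[[0,0,0],[0,0,0],0],[[0,0,0],[0,0,0],0]]'

```text
time: 9.7
tcp_pos: [0.4787, 0.131, 0.229]
eef_rot: [[-0.002, 0.531, -0.848], [-0.0, -0.848, -0.531], [-1.0, -0.001, 0.002]]
contact_force: [-0.1, -0.0, -0.2]
gripper_width: 0.0319
```

Run:
```python
from h import *
C=cal("wrist"); im=arm.camera("wrist"); cv2.imwrite("pics/w7.png",im[:,:,::-1]); np.save("C7.npy",np.array(C,dtype=object),allow_pickle=True)
m=mask(im,(22,130,80),(32,255,255))
c=max(cv2.findContours(m,0,2)[0],key=cv2.contourArea); r=cv2.minAreaRect(c); b=cv2.boxPoints(r); P=plane(C,b,.096); print(b.round(1),P.round(4))
v=plane(C,[[0,0]],0)
e=sorted([(np.linalg.norm(P[i]-P[(i+1)%4]),i) for i in range(4)])[-1][1]; d=P[(e+1)%4]-P[e]; print("lever",np.degrees(np.arctan2(d[1],d[0])))
delta([.53,.1625,.2])
```

```text
[[248.  80.]
 [268.  80.]
 [268. 157.]
 [248. 157.]] [[0.5624 0.1934 0.096 ]
 [0.5724 0.1773 0.096 ]
 [0.5109 0.1376 0.096 ]
 [0.4999 0.1551 0.096 ]]
lever 31.46259939991159
tcp [0.4787 0.1311 0.229 ] yaw -57.9 w 0.0244 t 9.75 F [ 0.5 -0.2 -0.3]
delta [ 0.0288  0.0006 -0.0602] rot [0.  0.1 0.1]
```

View pics/w7.png

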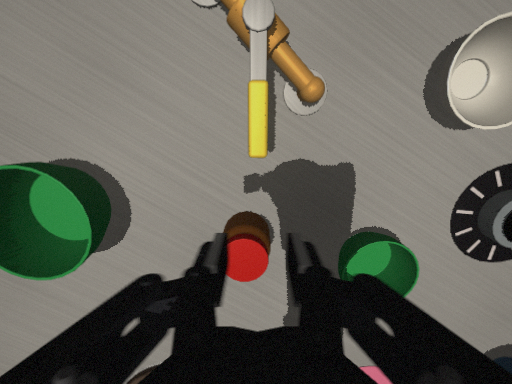

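Run:
```python
from h import *
C=np.load("C7.npy",allow_pickle=True)
b=plane(C,[[313,90]],.05)[0,:2]; p=plane(C,[[258,13]],.102)[0,:2]
for q in (p,np.array([.6165,.215])): d=q-b; print(b,q,np.degrees(np.arctan2(d[1],d[0])),np.linalg.norm(d))
delta([.60,-.21,.25],-90)
t=arm.camera("top"); s=arm.camera("scene"); cv2.imwrite("pics/top2.png",t[:,:,::-1]); cv2.imwrite("pics/scene2.png",s[:,:,::-1])
for n,im in(("top",t),("scene",s)):
    C=cal(n); m=mask(im,(12,120,80),(21,255,255)); z=np.zeros_like(m)
    x0,y0,x1,y1=(155,138,220,170) if n=="top" else (300,228,380,256)
    z[y0:y1,x0:x1]=m[y0:y1,x0:x1]; pts=np.argwhere(z)[:,::-1].astype(float)
    P=plane(C,pts,.055)[:,:2]; l=cv2.fitLine(P.astype(np.float32),cv2.DIST_HUBER,0,.01,.01).ravel(); print(n,"pipe",np.degrees(np.arctan2(l[1],l[0])),l[2:])
    m=mask(im,(22,130,80),(32,255,255)); z=np.zeros_like(m); x0,y0,x1,y1=(170,158,215,200) if n=="top" else (300,190,370,235)
    z[y0:y1,x0:x1]=m[y0:y1,x0:x1]; pts=np.argwhere(z)[:,::-1].astype(float); 
    if len(pts)<5: continue
    P=plane(C,pts,.094)[:,:2]; l=cv2.fitLine(P.astype(np.float32),cv2.DIST_HUBER,0,.01,.01).ravel(); print(n,"lever",len(pts),np.degrees(np.arctan2(l[1],l[0])),P.mean(0))
```

```text
[0.59534464 0.13013662] [0.61198328 0.2133233 ] 78.68920539195929 0.08483436091122003
[0.59534464 0.13013662] [0.6165 0.215 ] 76.00219556645288 0.08746052150515156
tcp [0.4787 0.1311 0.229 ] yaw -57.9 w 0.0244 t 9.75 F [ 0.5 -0.2 -0.3]
delta [-0.0212  0.3535  0.0783] rot [32.1  0.1  0. ]
top pipe 66.4841 [0.62810355 0.29200026]
scene pipe 76.932014 [0.6167955 0.2116384]
scene lever 152 31.960356 [0.53632433 0.16460062]
```

Run:
```python
from h import *
delta([.50,-.24,.25],-90)
```

```text
tcp [0.4788 0.1312 0.2292] yaw -57.9 w 0.0085 t 9.85 F [ 0.1  0.2 -0.7]
delta [-0.0208  0.3259  0.1791] rot [32.1  0.1  0. ]
```

Emit:
jog_arm --series '[[[-0.02,0.326,0.179],[32,0,0],0],[[-0.02,0.326,0.179],[32,0,0],0],[[-0.02,0.326,0.179],[32,0,0],0],[[-0.02,0.326,0.179],[32,0,0],0],[[-0.02,0.326,0.179],[32,0,0],0],[[-0.02,0.326,0.179],[32,0,0],0],[[-0.02,0.326,0.179],[32,0,0],0],[[-0.02,0.326,0.179],[32,0,0],0]]'

```text
time: 10.85
tcp_pos: [0.5002, -0.2396, 0.2495]
eef_rot: [[-0.001, 0.001, -1.0], [0.001, -1.0, -0.001], [-1.0, -0.001, 0.001]]
contact_force: [0.3, -0.6, 0.1]
gripper_width: 0.0001
```

Emit:
jog_arm --series '[[[0,0,0],[0,0,0],0],[[0,0,0],[0,0,0],0]]'

```text
time: 11.1
tcp_pos: [0.5005, -0.2389, 0.2503]
eef_rot: [[-0.0, 0.003, -1.0], [0.0, -1.0, -0.003], [-1.0, -0.0, 0.0]]
contact_force: [0.0, 1.5, 0.1]
gripper_width: 0.0001
```

Run:
```python
from h import *
C=cal("wrist"); im=arm.camera("wrist"); cv2.imwrite("pics/w8.png",im[:,:,::-1]); np.save("C8.npy",np.array(C,dtype=object),allow_pickle=True)
delta([.50,-.24,.25],-90)
```

```text
tcp [ 0.5004 -0.2392  0.2503] yaw -89.9 w 0.0001 t 11.15 F [ 0.1  0.  -0.3]
delta [0.0003 0.0008 0.0004] rot [ 0.1 -0.   0. ]
```

View pics/w8.png

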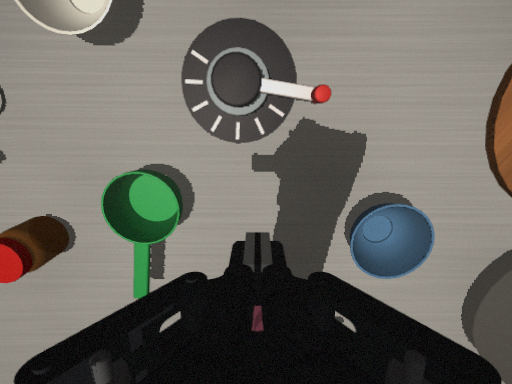

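Run:
```python
from h import *
C=np.load("C8.npy",allow_pickle=True); im=cv2.imread("pics/w8.png")[:,:,::-1]
from scipy.optimize import least_squares
m=np.zeros(im.shape[:2],np.uint8); m[45:145,180:300]=((im.min(2)>130)*255)[45:145,180:300]
dk=cv2.dilate(((im.max(2)<60)*255).astype(np.uint8),np.ones((3,3)))
B=[b for b in blobs(m,4)[0] if b[1][4]<120]; print([(b[2],b[1][4]) for b in B])
P=plane(C,[b[2] for b in B],.002)[:,:2]; o0=plane(C,[[239,80]],.002)[0,:2]
d=P-o0; r=np.linalg.norm(d,axis=1); k=(r>.05)&(r<.075); P=P[k]; d=d[k]
a=np.degrees(np.arctan2(d[:,0],d[:,1])); print(a.round(1),r[k].round(4))
K=np.round((a+177.5)/30)
f=lambda p:(p[:2]+p[2]*np.c_[np.cos(np.radians(p[3]+30*K)),np.sin(np.radians(p[3]+30*K))]-P[:,::-1]).ravel()
s=least_squares(f,[o0[1],o0[0],.062,-177]);print(K,s.x,abs(s.fun).max())
c=np.array([s.x[1],s.x[0]])
# red post top z .07
rm=mask(im,(0,170,90),(6,255,255)); rm[:, :290]=0; rm[150:]=0
bb=blobs(rm,8)[0]; print(bb)
for uv,z in(([322,92],.07),):
    p=plane(C,[uv],z)[0,:2]; e=p-c; print("post",p,np.linalg.norm(e),"ang",np.degrees(np.arctan2(e[0],e[1])))
# disc & lever bar
for uvs in ([[262,85],[312,95]],): 
    q=plane(C,uvs,.048)[:,:2]; e=q[1]-q[0]; print("bar",q,np.degrees(np.arctan2(e[0],e[1])))
g=plane(C,[[143,207]],.055)[0]; print("scoop",g, np.linalg.norm(g[:2]-c))
crop(im,170,10,345,150,4.5,"pics/w8c.png")
```

```text
[([199.1, 56.4], 81), ([193.1, 81.2], 81), ([199.5, 105.7], 78), ([276.1, 110.1], 74), ([216.0, 123.0], 75), ([258.9, 125.3], 68), ([237.4, 130.4], 71)]
[  28.6   -1.7  -30.8 -143.   -59.1 -114.7  -87. ] [0.0591 0.0619 0.0643 0.0637 0.0652 0.0648 0.066 ]
[7. 6. 5. 1. 4. 2. 3.] [-2.13945140e-01  6.12209367e-01  6.11181200e-02 -1.77184344e+02] 0.0003813553306331041
[(1, [314, 85, 17, 18, 226], [322.0, 93.1])]
post [ 0.59768589 -0.31211848] 0.09924180136964232 ang -171.58486393641607
bar [[ 0.60682564 -0.24483442]
 [ 0.59578118 -0.30527589]] -169.6446040874647
scoop [ 0.45412335 -0.08681929  0.055     ] 0.2028599753736472
```

View pics/w8c.png

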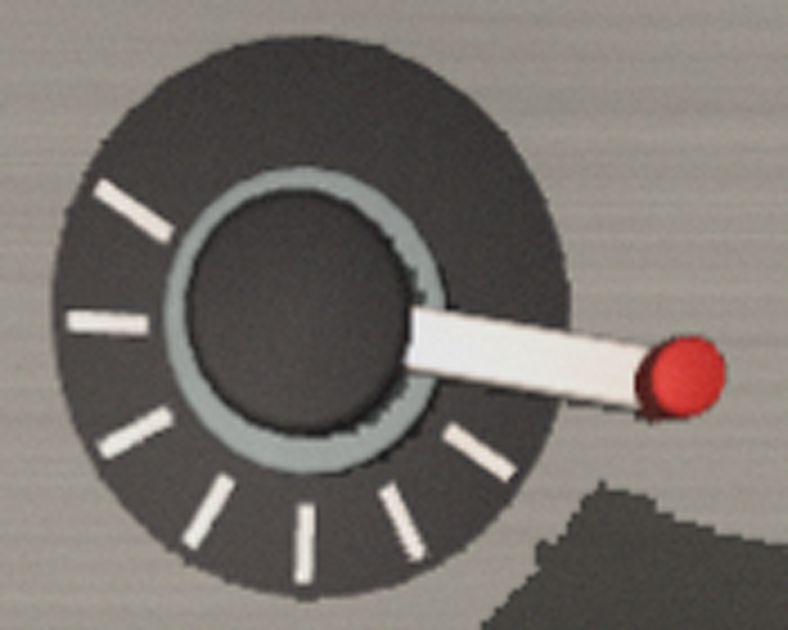

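Run:
```python
from h import *
delta([.597,-.3125,.16],-9); print(arm.get_state()["joint_pos"].round(2))
```

```text
tcp [ 0.5004 -0.2392  0.2503] yaw -89.9 w 0.0001 t 11.15 F [ 0.1  0.  -0.3]
delta [ 0.0903  0.0736 -0.0964] rot [-80.9  -0.    0. ]
[ 0.56  0.32 -0.27  1.7   0.09  1.13 -1.31]
```

Emit:
jog_arm --series '[[[0.08,0.073,-0.096],[-10,0,0],1],[[0.08,0.073,-0.096],[-20,0,0],1],[[0.08,0.073,-0.096],[-30,0,0],1],[[0.08,0.073,-0.096],[-40,0,0],1],[[0.08,0.073,-0.096],[-50,0,0],1],[[0.08,0.073,-0.096],[-60,0,0],1],[[0.08,0.073,-0.096],[-70,0,0],1],[[0.08,0.073,-0.096],[-80,0,0],1]]'

```text
time: 12.15
tcp_pos: [0.5964, -0.3127, 0.1704]
eef_rot: [[0.0, 0.986, -0.167], [-0.0, -0.167, -0.986], [-1.0, 0.0, 0.0]]
contact_force: [0.1, -0.5, -0.4]
gripper_width: 0.0854
```

Emit:
jog_arm --series '[[[0,0,0],[0,0,0],1],[[0,0,0],[0,0,0],1]]'

```text
time: 12.4
tcp_pos: [0.5963, -0.313, 0.1703]
eef_rot: [[0.0, 0.984, -0.177], [0.0, -0.177, -0.984], [-1.0, 0.0, -0.0]]
contact_force: [0.5, -0.2, -0.2]
gripper_width: 0.0853
```

Run:
```python
from h import *
C=cal("wrist"); im=arm.camera("wrist"); cv2.imwrite("pics/w9.png",im[:,:,::-1])
rm=mask(im,(0,170,90),(6,255,255)); 
for b in blobs(rm,20)[0]: print(b,plane(C,[b[2]],.07))
delta([.597,-.3125,.053]); print(arm.get_state()["joint_pos"].round(2))
```

```text
(1, [248, 185, 19, 13, 163], [256.0, 190.6]) [[ 0.59595447 -0.30866612  0.07      ]]
tcp [ 0.5963 -0.3129  0.1703] yaw -10.1 w 0.0853 t 12.45 F [ 1.   0.1 -0.4]
delta [ 0.1173  0.0006 -0.0006] rot [0. 0. 0.]
[ 0.74  0.63 -0.55  1.48  0.35  1.13 -0.05]
```

View pics/w9.png

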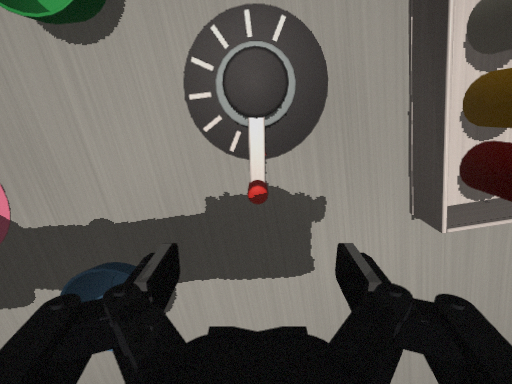

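Emit:
jog_arm --series '[[[0.06,0,-0.0015],[0,0,0],1],[[0.117,0,-0.0015],[0,0,0],1],[[0.117,0,-0.0015],[0,0,0],0.2],[[0.117,0,-0.0015],[0,0,0],0.1],[[0.117,0,-0.0015],[0,0,0],0.1],[[0.117,0,-0.0015],[0,0,0],0.1],[[0.117,0,-0.0015],[0,0,0],0.1]]' --newtons 20

```text
time: 13.32
tcp_pos: [0.5987, -0.3123, 0.0558]
eef_rot: [[0.005, 0.985, -0.173], [-0.002, -0.173, -0.985], [-1.0, 0.005, 0.001]]
contact_force: [2.6, -0.9, 8.0]
gripper_width: 0.0193
```

Run:
```python
from h import *
im=arm.camera("wrist"); cv2.imwrite("pics/w10.png",im[:,:,::-1])
delta([.597,-.3125,.053]); s=arm.get_state();
c=np.array([.6122,-.2139]); e=s["tcp_pos"][:2]-c; print(np.linalg.norm(e),np.degrees(np.arctan2(e[0],e[1])))
```

```text
tcp [ 0.5988 -0.3123  0.0558] yaw -10.0 w 0.0188 t 13.38 F [ 2.9 -1.6  7.7]
delta [ 0.0028 -0.0018  0.0005] rot [-0.   0.1 -0.3]
0.0993093093459513 -172.24508754095822
```

View pics/w10.png

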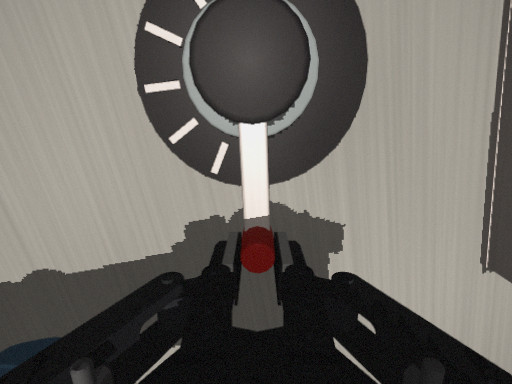

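```bash
cat >> h.py <<'E'
def darc(ref,a0,a1,n,turn,r=.0995,c=(.6122,-.2139)):
    R=arm.get_state()["eef_rot"]; out=[]
    for i,a in enumerate(np.linspace(a0,a1,n+1)[1:]):
        q=np.radians(a); t=np.array([c[0]+r*np.sin(q),c[1]+r*np.cos(q)])
        d=R.T@np.r_[t-np.array(ref),0]; print([[0,round(d[1],4),round(d[2],4)],[round(turn*(i+1)/n,1),0,0],0.1],",")
E
python3 -c "
from h import *
darc((.5966,-.3114),-171,-115,8,50)"
```

```text
[[0, np.float64(-0.012), np.float64(0.0002)], [6.2, 0, 0], 0.1] ,
[[0, np.float64(-0.0239), np.float64(-0.0018)], [12.5, 0, 0], 0.1] ,
[[0, np.float64(-0.0356), np.float64(-0.0052)], [18.8, 0, 0], 0.1] ,
[[0, np.float64(-0.0467), np.float64(-0.0101)], [25.0, 0, 0], 0.1] ,
[[0, np.float64(-0.0572), np.float64(-0.0163)], [31.2, 0, 0], 0.1] ,
[[0, np.float64(-0.0668), np.float64(-0.0237)], [37.5, 0, 0], 0.1] ,
[[0, np.float64(-0.0755), np.float64(-0.0322)], [43.8, 0, 0], 0.1] ,
[[0, np.float64(-0.083), np.float64(-0.0417)], [50.0, 0, 0], 0.1] ,
```

Emit:
jog_arm --series '[[[-0.001,-0.012,0.0002],[6.2,0,0],0.1],[[-0.001,-0.024,-0.0018],[12.5,0,0],0.1],[[-0.001,-0.0356,-0.0052],[18.8,0,0],0.1],[[-0.001,-0.0467,-0.0101],[25,0,0],0.1],[[-0.001,-0.0572,-0.0163],[31.2,0,0],0.1],[[-0.001,-0.0668,-0.0237],[37.5,0,0],0.1],[[-0.001,-0.0755,-0.0322],[43.8,0,0],0.1],[[-0.001,-0.083,-0.0417],[50,0,0],0.1]]'

```text
time: 14.38
tcp_pos: [0.5223, -0.2578, 0.0558]
eef_rot: [[0.002, 0.496, -0.868], [-0.002, -0.868, -0.496], [-1.0, 0.003, -0.0]]
contact_force: [1.7, -6.0, 4.3]
gripper_width: 0.019
```

Run:
```python
from h import *
im=arm.camera("wrist"); cv2.imwrite("pics/w11.png",im[:,:,::-1])
delta([.597,-.3125,.053]); s=arm.get_state(); print(s["joint_pos"].round(2))
c=np.array([.6122,-.2139]); e=s["tcp_pos"][:2]-c; print(np.linalg.norm(e),np.degrees(np.arctan2(e[0],e[1])))
q=np.radians(-115); ref=(c[0]+.0995*np.sin(q),c[1]+.0995*np.cos(q))
darc(ref,-115,-59,8,50)
```

```text
tcp [ 0.5214 -0.2566  0.0557] yaw -60.5 w 0.0188 t 14.43 F [-2.  -4.   3.3]
delta [ 0.0029  0.0859 -0.0383] rot [-0.   0.  -0.1]
[ 0.57  0.58 -0.3   1.84  0.24  0.75 -0.91]
0.10031476762867268 -115.17020730810269
[[0, np.float64(-0.012), np.float64(-0.0017)], [6.2, 0, 0], 0.1] ,
[[0, np.float64(-0.0238), np.float64(-0.0048)], [12.5, 0, 0], 0.1] ,
[[0, np.float64(-0.035), np.float64(-0.0094)], [18.8, 0, 0], 0.1] ,
[[0, np.float64(-0.0457), np.float64(-0.0152)], [25.0, 0, 0], 0.1] ,
[[0, np.float64(-0.0555), np.float64(-0.0224)], [31.2, 0, 0], 0.1] ,
[[0, np.float64(-0.0644), np.float64(-0.0307)], [37.5, 0, 0], 0.1] ,
[[0, np.float64(-0.0722), np.float64(-0.04)], [43.8, 0, 0], 0.1] ,
[[0, np.float64(-0.0788), np.float64(-0.0501)], [50.0, 0, 0], 0.1] ,
```

View pics/w11.png

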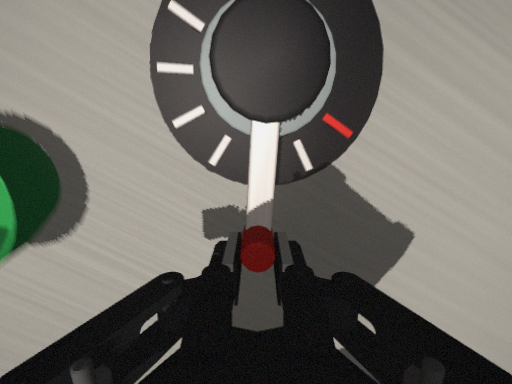

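The red mark shows, with mark 1 at (303,154) just behind the lever and marks 3–6 ahead at (220,150), (188,116), (175,68) and (186,16). So the lever is at about click 2, as planned, and I continue.

Emit:
jog_arm --series '[[[0,-0.012,-0.0017],[6.2,0,0],0.1],[[0,-0.0238,-0.0048],[12.5,0,0],0.1],[[0,-0.035,-0.0094],[18.8,0,0],0.1],[[0,-0.0457,-0.0152],[25,0,0],0.1],[[0,-0.0555,-0.0224],[31.2,0,0],0.1],[[0,-0.0644,-0.0307],[37.5,0,0],0.1],[[0,-0.0722,-0.04],[43.8,0,0],0.1],[[0,-0.0788,-0.05],[50,0,0],0.1]]'

```text
time: 15.42
tcp_pos: [0.5259, -0.1634, 0.0555]
eef_rot: [[0.001, -0.346, -0.938], [-0.001, -0.938, 0.346], [-1.0, 0.0, -0.001]]
contact_force: [-1.1, 0.1, 5.4]
gripper_width: 0.0189
```

Run:
```python
from h import *
im=arm.camera("wrist"); cv2.imwrite("pics/w12.png",im[:,:,::-1])
delta([.597,-.3125,.053]); s=arm.get_state(); print(s["joint_pos"].round(2))
c=np.array([.6122,-.2139]); e=s["tcp_pos"][:2]-c; print(np.linalg.norm(e),np.degrees(np.arctan2(e[0],e[1])))
q=np.radians(-59); ref=(c[0]+.0995*np.sin(q),c[1]+.0995*np.cos(q))
darc(ref,-59,-27,5,25)
```

```text
tcp [ 0.5273 -0.1609  0.0556] yaw -110.4 w 0.019 t 15.47 F [0.9 4.3 4.2]
delta [ 0.0026  0.1178 -0.1183] rot [-0.  -0.1  0.1]
[ 0.25  0.53 -0.07  1.93  0.05  0.68 -1.77]
0.10012437961760798 -58.0219491609915
[[0, np.float64(-0.0108), np.float64(-0.0026)], [5.0, 0, 0], 0.1] ,
[[0, np.float64(-0.0212), np.float64(-0.0065)], [10.0, 0, 0], 0.1] ,
[[0, np.float64(-0.0312), np.float64(-0.0114)], [15.0, 0, 0], 0.1] ,
[[0, np.float64(-0.0405), np.float64(-0.0175)], [20.0, 0, 0], 0.1] ,
[[0, np.float64(-0.0491), np.float64(-0.0245)], [25.0, 0, 0], 0.1] ,
```

View pics/w12.png

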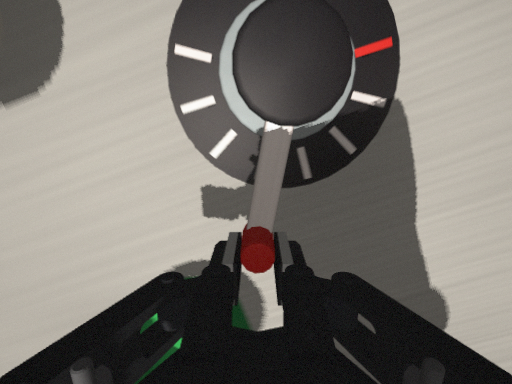

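Emit:
jog_arm --series '[[[0,-0.0108,-0.0026],[5,0,0],0.1],[[0,-0.0212,-0.0065],[10,0,0],0.1],[[0,-0.0312,-0.0114],[15,0,0],0.1],[[0,-0.0405,-0.0175],[20,0,0],0.1],[[0,-0.0491,-0.0245],[25,0,0],0.1],[[0,-0.0491,-0.0245],[25,0,0],0.1],[[0,-0.0491,-0.0245],[25,0,0],0.1]]'

```text
time: 16.35
tcp_pos: [0.5664, -0.125, 0.0554]
eef_rot: [[0.002, -0.705, -0.709], [0.0, -0.709, 0.705], [-1.0, -0.002, -0.001]]
contact_force: [-0.9, 0.8, 6.5]
gripper_width: 0.019
```

Run:
```python
from h import *
im=arm.camera("wrist"); cv2.imwrite("pics/w13.png",im[:,:,::-1])
delta([.597,-.3125,.053]); s=arm.get_state(); print(s["joint_pos"].round(2))
c=np.array([.6122,-.2139]); e=s["tcp_pos"][:2]-c; print(np.linalg.norm(e),np.degrees(np.arctan2(e[0],e[1])))
```

```text
tcp [ 0.5663 -0.1251  0.0554] yaw -134.8 w 0.0186 t 16.4 F [-0.4  1.3  6.3]
delta [ 0.0024  0.1113 -0.1539] rot [-0.  -0.1  0.1]
[ 0.08  0.56  0.06  1.87 -0.05  0.71 -2.18]
0.09998345365788479 -27.309725023685054
```

View pics/w13.png

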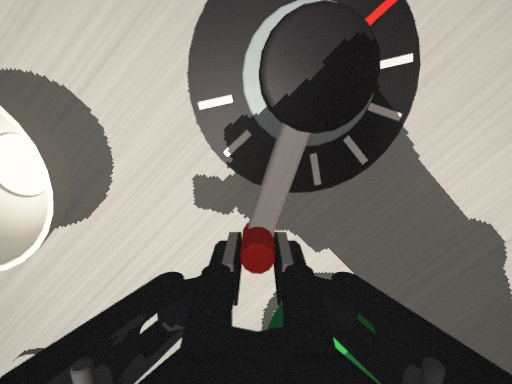

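Five marks counted from red: 1–4 are at (395,60), (385,110), (355,150) and (315,170), the lever is over the fifth, and 6–7 are ahead at (237,145) and (215,103). I release and retreat.

Emit:
jog_arm --series '[[[0,0,0],[0,0,0],0.5],[[0,0,0],[0,0,0],0.6],[[0,0,0],[0,0,0],0.6],[[0,0,0],[0,0,0],0.6],[[-0.04,0,0],[0,0,0],0.6],[[-0.1,0,0],[0,0,0],0.6],[[-0.16,0,0.05],[0,0,0],0.6],[[-0.2,0,0.11],[0,0,0],0.6]]'

```text
time: 17.4
tcp_pos: [0.5019, -0.0613, 0.2416]
eef_rot: [[0.002, -0.708, -0.707], [-0.0, -0.707, 0.708], [-1.0, -0.001, -0.002]]
contact_force: [1.0, 0.6, 0.1]
gripper_width: 0.0512
```

Emit:
jog_arm --series '[[[0,0,0],[0,0,0],0.6],[[0,0,0],[0,0,0],0.6],[[0,0,0],[0,0,0],0.6]]'

```text
time: 17.77
tcp_pos: [0.5018, -0.0623, 0.2386]
eef_rot: [[-0.002, -0.708, -0.707], [-0.0, -0.707, 0.708], [-1.0, 0.001, 0.001]]
contact_force: [0.1, -0.2, -0.3]
gripper_width: 0.0513
```

Run:
```python
from h import *
delta([.597,-.3125,.053])
C=cal("wrist"); np.save("C14.npy",np.array(C,dtype=object),allow_pickle=True); im=arm.camera("wrist"); cv2.imwrite("pics/w14.png",im[:,:,::-1])
rm=mask(im,(0,170,60),(6,255,255)); c=np.array([.6122,-.2139])
for b in blobs(rm,8)[0]:
    p=plane(C,[b[2]],.066)[0,:2]; e=p-c; print(b[2],p,np.linalg.norm(e),np.degrees(np.arctan2(e[0],e[1])))
for n in("top","scene"):
    im=arm.camera(n); cv2.imwrite(f"pics/{n}3.png",im[:,:,::-1])
```

```text
tcp [ 0.5018 -0.0623  0.2386] yaw -135.0 w 0.0513 t 17.77 F [ 0.1 -0.2 -0.3]
delta [ 0.1855  0.1091 -0.2445] rot [-0.   0.1 -0.1]
[255.5, 98.3] [ 0.56642571 -0.1254111 ] 0.09962716174361 -27.352008039593542
[235.1, 312.7] [0.38411348 0.09884004] 0.38707853663132014 -36.10389433874726
```

View pics/w14.png

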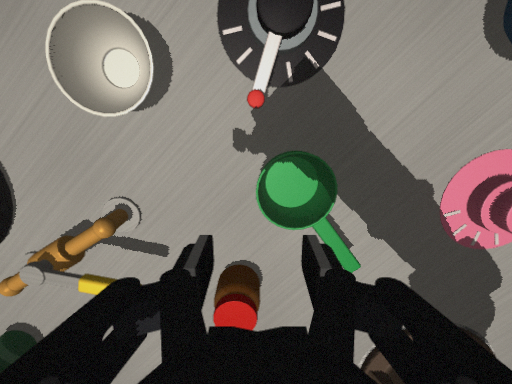

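View pics/scene3.png

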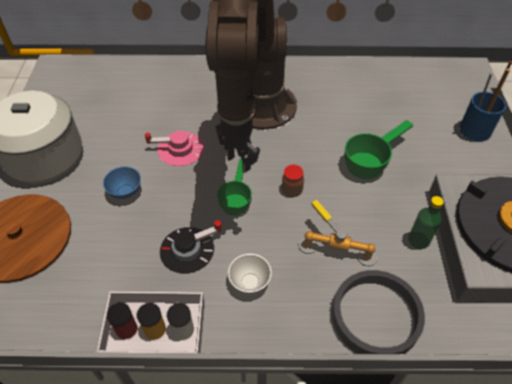

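View pics/top3.png

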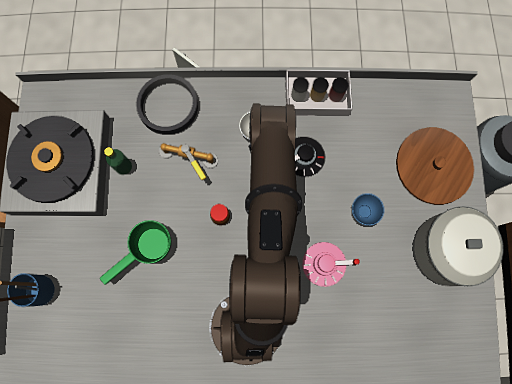

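```bash
python3 -c "
from workcell import arm
print(arm.close_job())"
```

```text
the job is handed in; nothing more can be done
None
```

I did all three steps in the order asked and handed the job in at about 18 s. The highest wrist force I read was about 11 N, and the gripper was clear of everything at the end.

- **Scoop:** I gripped it by the handle and slid it upright. Its bowl centre is about 203 mm from the dial axis, so the rim clears the 110 mm sweep circle by about 40 mm.
- **Gas cock:** I turned it with the gripper to 45° (measured 44–46°). The pipe-direction readings I used spread about 1° between views. One top-view line fit gave 66° instead of about 77°; it caught only part of the pipe, so I left it out.
- **Dial:** I carried the lever by its post to the fifth mark without overshooting. After release it rests at −27.4°, against −27.2° fitted for that mark.
- **Starting reading that disagreed:** before I moved it, the lever read about 6° clockwise of the red mark rather than exactly on it. I took this as resting at off and counted the clicks from the red mark.
- **Bystanders:** the bowls, jar and bottle look unmoved in the last pictures. I did not re-measure their positions, and the white bowl is mostly hidden in the last top view.

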